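Unlatch the pressure former and hold its chamber lid open

TASK

The forming cycle on the small pressure former is over: pull the safety pin up out of the chamber's latch and put it in the small steel dish. Then draw the spring latch sideways by its upright steel tab, lift the chamber lid off its ball catch and keep hold of it, raised by at least 45 degrees, so that a colleague can take out the plaster cast; finish while still holding the lid up. Leave the cast on its platen and do not disturb the dish or the things standing round about.

Things in the scene. Friction and masses are not known exactly. Their poses are not given: they have to be found in the camera images.
- former_base: Pressure former, fixed to the worktop: white box 214 x 154 mm with an aluminium deck at 58 mm height, round gauge and regulator knob on its front face (-x side). Origin: centre of the underside, on the worktop; its x points from the front to the hinge at the back, y to the left as seen from the robot, z up. All offsets below called 'former frame' are in this frame.
- chamber_lid (a joint): Hinge of the chamber lid, rad: 0 shut, grows as the lid rises, stop at 1.2. The lid is a round aluminium chamber 128 mm across, top 108 mm over the worktop (fitting on it to 121 mm), about 0.5 kg; let go, it falls shut. Its tongue, 52 mm wide, top at 96 mm, reaches forward over an 18 mm ball on a stud and is held down on it by the latch.
- lid_hinge (a point): Point on the hinge axis at mid-width, 78 mm over the worktop, former frame (88, 0, 78) mm. The axis is parallel to the former's y. With the lid at angle a, a point u in front of (toward -x) and w above the axis when shut comes to u cos a - w sin a in front and u sin a + w cos a above.
- latch (a joint): Keyhole slide latch carried by the lid's tongue, m: 0 sprung shut (slot under the ball), grows as it is drawn to the former's +y (left); stop at 0.018. It lets the ball go from about 0.014. Spring 3.2 N at 0, 10.4 N at the stop. The safety pin blocks it: with the pin in it gives only a few mm, even if forced. Once the lid is up by 0.15 rad the latch has no more effect.
- latch_tab (a point): Grip point in the latch's upright steel tab left of the tongue, moving with latch and lid: former frame (-88, 68, 104) mm when shut. Tab 24 mm wide in x, 9 mm thick in y, round top at 118.5 mm, free down to the slide at 75 mm; 37 mm free between tab and tongue. Pinch it from above, fingers closing along the former's y; it can turn between the pads as the lid rises.
- safety_pin: Loose steel pin, 66 mm long, 30 g, upright in the ear at the right of the tongue. Origin: lower tip; z along the pin to its head. Shank 6 mm in a 7.6 mm hole, collar resting on the ear's top at 88 mm height, so the tip sits 25 mm below that: raise it at least 30 mm to be clear. Tip at former frame (-88, -52, 63) mm.
- pin_grip (a point): Grip point in the pin's flat dark head, 54 mm above the tip: head 20 mm wide along the pin's x, 9 mm thick along its y, from 40 to 66 mm above the tip, round top with a dark eye; pinch the flat sides from above. The head's yaw in the former varies by 0.5 rad.
- dish: Small round stainless steel dish (bowl), empty, 110 mm across at the rim, 42 mm high, wall 3 mm, narrower toward its floor, which is a few mm thick. Origin: centre of the underside. Stands loose on the worktop, left of the former.
- cast: Plaster dental cast 67 x 68 x 30 mm, loose on the platen under the shut lid; origin: centre of its underside. Hidden until the lid is raised.
- platen_center (a point): Centre of the platen's top, 64 mm over the worktop, under the middle of the chamber; former frame (0, 0, 64) mm.
- spare_cast: Second plaster cast, 66 x 68 x 30 mm, beside the former; leave it alone. Origin: centre of the underside.
- spatula: Plaster spatula with wooden grip, 209 mm long, 17 mm high, on the worktop near its front edge; leave it alone.
- bowl: Green mixing bowl, 125 mm across, 81 mm high, at the back on the left; leave it alone. Origin: centre of the underside.

How it is judged:
On the way, in this order (a step that is already met when the one before it is completed fails the run):
1. the pin is out of the latch and let go in the dish (horizontal distance between each of pin_grip, safety_pin and dish below 0.07 m and z of safety_pin in the frame of dish below 0.06 m and z of pin_grip in the frame of dish below 0.075 m and contact force between safety_pin and dish above 0.05 N and contact force between the fingers and safety_pin below 0.1 N and linear speed of safety_pin below 0.05 m/s), for 0.2 s.
2. the latch is drawn sideways with the lid still down (value of joint latch above 0.0125 m and value of joint chamber_lid below 0.12 rad), for 0.1 s.
3. the lid is lifted off the ball (value of joint chamber_lid above 0.25 rad), for 0.1 s.
At the end, for the whole second after the job is handed in: The robot's fingers hold the lid at least 0.70 rad (40 degrees) open and still, the pin lies let go in the upright dish, and the cast stands on the platen within 20 mm of its centre (value of joint chamber_lid above 0.7 rad and velocity of joint chamber_lid between -0.1 and 0.1 rad/s and contact force between the fingers and former_base above 0.5 N and horizontal distance between each of pin_grip, safety_pin and dish below 0.07 m and z of safety_pin in the frame of dish below 0.06 m and z of pin_grip in the frame of dish below 0.075 m and contact force between safety_pin and dish above 0.05 N and contact force between the fingers and safety_pin below 0.1 N and angle between dish's own z axis and vertical below 0.1 rad and horizontal distance between cast and platen_center below 0.02 m and z of cast in the frame of platen_center below 0.006 m); the arm keeps its last pose, push and grip.
It fails at once if a bystander (spare cast, spatula or bowl) is pushed more than 30 mm (distance of any of spare_cast, spatula, bowl from where it was at the start of the episode above 0.03 m).
It fails at once if the dish is pushed more than 40 mm (distance of dish from where it was at the start of the episode above 0.04 m).
It fails at once if the cast in the former is shifted more than 20 mm (distance of cast from where it was at the start of the episode above 0.02 m).
It also fails if it takes over 51 s, if anything falls off the work surface, if the arm or the gripper's body presses on something with over 40 N, if the wrist force passes 120 N, or if a joint passes its speed limit or range.

ROBOT

A 6-joint arm with a two-finger parallel gripper is mounted at the origin on a cart in front of the work surface, level with it; the furniture and walls round the work are solid. World frame = base frame: x ahead of the robot, y to its left, z up, the work surface at z = 0. Lengths are in m, angles in rad, forces in N, time in s.
With the tool pointing down it reaches from about 0.375 to 0.9 m from the base axis. Payload 3.1 kg.
Tool frame: the origin (TCP) lies midway between the tips of the shut fingers; the grasp point (between the pads) lies 19 mm behind it; z points along the fingers, y is the line along which they close (so a half turn about z gives the same grasp; the last joint's range is limited). The gripper opens to 85 mm and grips with 20 to 120 N. Pads are 22 mm wide; open, the fingers measure 114 mm over their backs; the gripper's body (76 mm by 85 mm) begins 54 mm behind the grasp point. The pads swing forward as they close: fully open they stand 13 mm farther back than shut.
Start: joints at [-1.413, 0.527, 1.433, -0, 1.181, -0.178], TCP at [0.207, -0.59, 0.231] pointing down, gripper open.
Joint ranges: [-3.08, 3.08], [-0.75, 2.2], [0.22, 2.44], [-1.43, 4.57], [0, 2.65], [-2.85, 2.85]. Speed limits (rad/s): [2.79, 2.79, 3.14, 3.14, 3.14, 3.14].

INTERFACE

Orientations are given as a unit quaternion [x, y, z, w].
In Python, from station import manip gives the robot as it stands.
- The arm moves only by the tool drive_tool, never from a script. Its argument "motion" is a list that holds one entry, the list of rows, each a list of 5 numbers: the finger opening in mm, from 0 to 85.4, then the shift along the tool's x, y, z in units of 30 mm (1.0 is 30 mm), then the turn about the tool's z in units of 8 degrees (1.0 is 8 degrees). In form: [[[fingers, x, y, z, yaw], ...]]. A call has 1 to 10 rows; each row is the pose to reach, as a shift and turn from the pose commanded when the call began, along the tool's axes at that moment; what a row does not reach only later rows make up. A row lasts 1/10 s, in which the tool goes at most 50 mm and 8.59 degrees, less where a joint would pass 70% of its speed; a pose out of reach is approached as far as the arm can. A call with a gripper value outside its range is refused whole. The fingers move at their own pace and stop on an object; "squeeze" is the grip in N (left out, the last holds). Time passes only in rows, so rows that repeat a pose let the fingers close. It gives the time, the measured TCP pose, the force, the opening and the grip force at its end, in the units of the state.
- manip.sense(): the state, without advancing time (a new reading comes with each control period).
- manip.snapshot(name): name is "scene" or "top" or "wrist"; returns the picture (384x512x3 uint8, red, green, blue); there is no depth.
- manip.camera_model(name): a dict with "fov_y" (degrees; the focal length in pixels is half the picture's height over the tangent of half this angle, whatever the lens; pixels are square), "cx", "cy" (the principal point, pixels), "origin" and "orientation" of the camera in the world. Camera axes: x right, y up, looking along -z (the intrinsics and any distortion apply to the point x, -y, -z); pixel columns grow to the right and rows downward; lengths in m; the calibration is good to about 2 mm. A picture is of the moment at which its call begins: read the wrist's pose just before it. camera_model takes no time and is no camera call; for the wrist camera it gives the pose at the moment of the call.
- manip.sign_off(): hands the job in; it is judged then, once.
The state is a dict: "t": time; "q": joint angles; "qd": joint speeds; "tau": joint torques, N m; "tcp_pos": TCP position; "tool_rot": TCP orientation; "force": force on the tool from outside, world axes, zero at the start; "ft_torque": the same for the moment, N m; "finger_gap": opening from 0.0 (shut) to 1.0 (fully open); "gripper_force": force on a finger pad.
Only numpy, scipy, OpenCV 4.12 (cv2) and the standard library are available. Lean on these libraries where they do the work, as an engineer would, in place of code of your own. Each camera call takes 0.05 s, during which the arm holds its last target. There are 200 camera calls.

## Working session

There is one attempt and no reset: what is moved stays moved. The work goes in short steps, Python scripts to look and compute and a tool call to move; the robot and the scene stay as the last step left them, time stands still between calls to the robot, and variables do not carry over. Pictures are saved under pics/ and viewed, at most 13 in all, crops included, and the job is handed in when it is done.

Besides the shell and the picture viewer there is one more tool, called after ">>>" as a command line: name --argument value ..., lists and objects as JSON in quotes. drive_tool: Moves the arm, as the interface text tells. Its arguments: {"type":"object","properties":{"motion":{"type":"array","items":{"type":"array","items":{"type":"array","items":{"type":"number"}}}},"squeeze":{"type":"number"}},"required":["motion"]}

```bash
mkdir -p pics; ls
python3 - <<'E'
from station import manip
import cv2
s=manip.sense();print({k:s[k] for k in('t','q','tcp_pos','tool_rot','finger_gap')})
for n in('scene','top'):
    im=manip.snapshot(n);cv2.imwrite(f'pics/{n}0.png',im[:,:,::-1]);print(n,manip.camera_model(n))
print(manip.camera_model('wrist'))
E
```

```text
pics
{'t': 0.0, 'q': array([-1.41251100e+00,  5.28474697e-01,  1.43391861e+00,  4.39294685e-06,
        1.18136346e+00, -1.78520041e-01]), 'tcp_pos': array([ 0.20644872, -0.58916154,  0.23032317]), 'tool_rot': array([ 9.85853311e-01,  1.67606919e-01,  1.29783452e-05, -1.08197798e-03]), 'finger_gap': 0.99874755265353}
scene {'fov_y': 42.085493083632755, 'cx': 255.3737827363966, 'cy': 182.72771901313394, 'origin': array([-0.08505002,  0.66002921,  0.86137338]), 'orientation': array([-0.18287633,  0.34650731,  0.8166041 , -0.42384748])}
top {'fov_y': 51.18476503544717, 'cx': 250.4521376681616, 'cy': 185.7987228968994, 'origin': array([0.4173764 , 0.20761265, 0.92683577]), 'orientation': array([ 0.05982777, -0.05398467, -0.69427675,  0.71518256])}
{'fov_y': 69.4801734885015, 'cx': 256.0196229116628, 'cy': 189.95880416492773, 'origin': array([ 0.26921389, -0.56776433,  0.37320435]), 'orientation': array([-0.10538169,  0.07582703, -0.57308264,  0.80914847])}
```

View pics/top0.png

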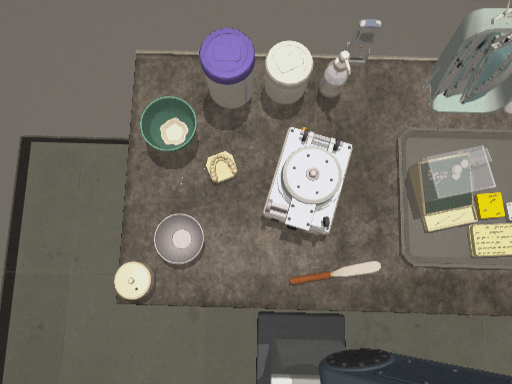

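View pics/scene0.png

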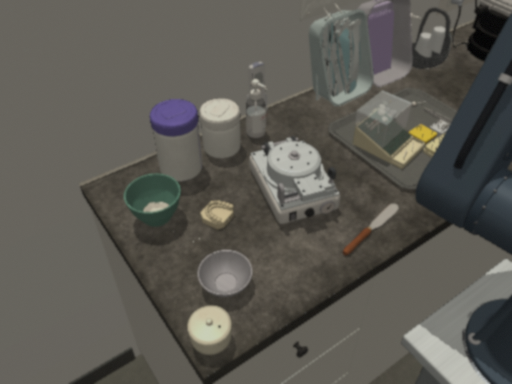

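The top view shows the former centred near (308,180), rotated slightly. The dish is near (179,239), the spare cast at (221,167), the bowl at (169,125) and the spatula at (335,273). I'll enlarge the former.

```bash
cat > h.py <<'E'
import numpy as np, cv2
from scipy.spatial.transform import Rotation as R
from station import manip
def cam(n):
    m=manip.camera_model(n); f=192/np.tan(np.radians(m['fov_y'])/2)
    return m,f,R.from_quat(m['orientation']).as_matrix()
def ray(c,u,v):
    m,f,Q=c; return Q@np.array([(u-m['cx'])/f,-(v-m['cy'])/f,-1.])
def onz(c,u,v,z):
    d=ray(c,u,v);o=np.array(c[0]['origin']);return o+d*(z-o[2])/d[2]
def proj(c,p):
    m,f,Q=c;x=Q.T@(np.array(p)-m['origin']);return np.array([m['cx']+f*x[0]/-x[2],m['cy']-f*x[1]/-x[2]])
E
python3 - <<'E'
from h import *
c=cam('top');im=cv2.imread('pics/top0.png')
cv2.imwrite('pics/top0c.png',cv2.resize(im[120:245,255:365],None,fx=5,fy=4.8*25/24,interpolation=cv2.INTER_CUBIC)[:600])
for n,u,v,z in(('lidtop',312,174,.108),('dish',179,239,.042),('dishfloor',182,239,.004),('spare',221,167,.03),('bowl',169,125,.081)):print(n,onz(c,u,v,z).round(3))
E
```

```text
lidtop [0.579 0.089 0.108]
dish [0.438 0.37  0.042]
dishfloor [0.44  0.37  0.004]
spare [0.605 0.286 0.03 ]
bowl [0.685 0.399 0.081]
```

View pics/top0c.png

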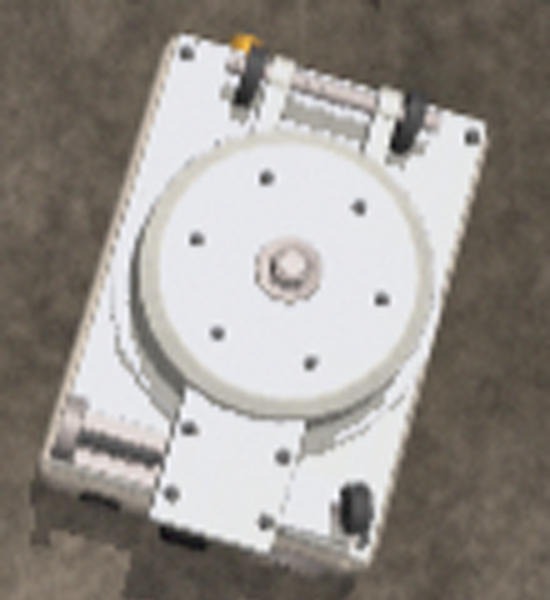

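The enlarged crop shows the deck corners near (170,38), (488,128), (45,478) and (365,568). The lid centre is at (288,268), the dark pin head at (357,508) and the latch slide and tab at the left, around (70,430). From these I'll compute the former's pose.

Run:
```python
from h import *
c=cam('top')
px=lambda x,y:(255+(x+.5)/5-.5,120+(y+.5)/5-.5)
TL,TR,BL,BR=[onz(c,*px(*p),.058)[:2] for p in((170,38),(488,128),(45,478),(365,568))]
print('sizes',*[np.linalg.norm(a-b).round(4) for a,b in((TL,BL),(TR,BR),(TL,TR),(BL,BR))])
cen=(TL+TR+BL+BR)/4; d=TL-BL+TR-BR; yaw=np.arctan2(d[1],d[0]); e=TL-TR+BL-BR; yaw2=np.arctan2(-e[0],e[1])
print(cen,yaw,yaw2)
# fitting top z .121 ->lid centre former(0,0)?; rim circle
print('fitting',onz(c,*px(290,263),.121),'lid rim',onz(c,*px(288,275),.108))
h=onz(c,*px(357,506),.12);print('pinhead',h)
for y in(yaw,yaw2,(yaw+yaw2)/2):
    M=np.array([[np.cos(y),-np.sin(y)],[np.sin(y),np.cos(y)]])
    print(y,'pin',cen+M@[-.088,-.052],'tab',cen+M@[-.088,.068],'pinhead in F',M.T@(h[:2]-cen))
print('dish r',np.linalg.norm(onz(c,155,239,.042)-onz(c,203.5,239,.042)))
t=cen+M@[-.088,.068]; p=cen+M@[-.088,-.052]
s=cam('scene')
print('scene tab',proj(s,[*t,.1185]),'pin',proj(s,[*p,.129]),'top tab',(proj(c,[*t,.1185])-[255,120])*5,(proj(c,[*p,.12])-[255,120])*5)
im=cv2.imread('pics/scene0.png');cv2.imwrite('pics/scene0c.png',cv2.resize(im[130:230,235:350],None,fx=6,fy=6,interpolation=cv2.INTER_CUBIC))
```

```text
sizes 0.2061 0.2042 0.1472 0.1429
[0.57646478 0.09065646] -0.2616120556872522 -0.2520384477820713
fitting [0.58013215 0.09002173 0.121     ] lid rim [0.57765391 0.08892764 0.108     ]
pinhead [0.48164619 0.06247404 0.12      ]
-0.2616120556872522 pin [0.47800986 0.06318595] tab [0.50904643 0.17910286] pinhead in F [-0.08430327 -0.05174719]
-0.2520384477820713 pin [0.47827736 0.06224465] tab [0.50820278 0.17845338] pinhead in F [-0.08479481 -0.05093774]
-0.25682525173466175 pin [0.47814249 0.06271498] tab [0.50862383 0.17877913] pinhead in F [-0.08455001 -0.05134306]
dish r 0.10639115727263838
scene tab [282.16830936 186.04479165] pin [333.28361722 169.06313282] top tab [ 66.85471233 429.12284901] [354.3995198  512.71604925]
```

View pics/scene0c.png

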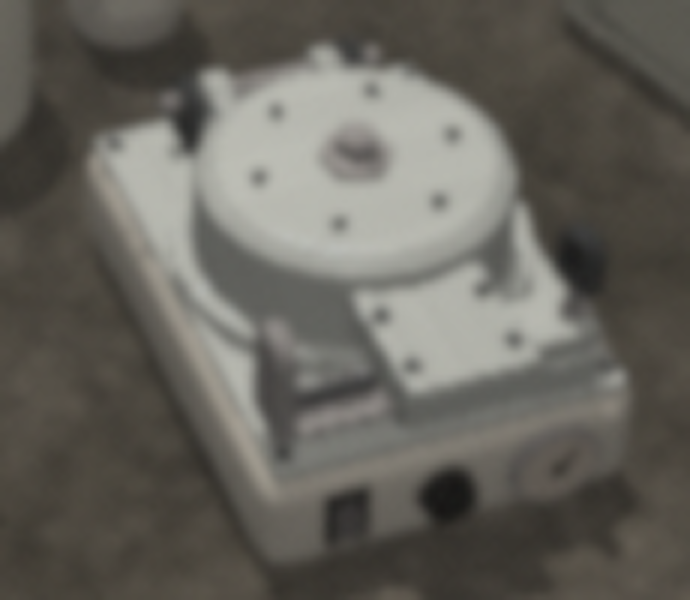

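Everything agrees: the lid fitting, the tab and the pin head project to within about 3 mm of where they should be. Next I'll move above the pin, with the fingers' closing line along the former's y.

>>> drive_tool --motion '[[[85, 2, -2, -0.7, 0.5], [85, 15.7, -17.5, -0.7, 4.2], [85, 15.7, -17.5, -0.7, 4.2], [85, 15.7, -17.5, -0.7, 4.2], [85, 15.7, -17.5, -0.7, 4.2], [85, 15.7, -17.5, -0.7, 4.2], [85, 15.7, -17.5, -0.7, 4.2], [85, 15.7, -17.5, -0.7, 4.2], [85, 15.7, -17.5, -0.7, 4.2], [85, 15.7, -17.5, -0.7, 4.2]]]'

```text
t: 1.1
tcp_pos: [0.3991, -0.128, 0.2495]
tool_rot: [0.992, -0.125, -0.0, -0.0]
force: [1.3, -1.3, 0.2]
finger_gap: 0.997
gripper_force: 0.0
```

```bash
cat >> h.py <<'E'
CEN=np.array([.5767,.0905]);YAW=-.257
MF=np.array([[np.cos(YAW),-np.sin(YAW)],[np.sin(YAW),np.cos(YAW)]])
def F(x,y,z): return np.array([*(CEN+MF@[x,y]),z])
def togo(p,heading=None,s=None):
    """row values (30 mm / 8 deg units) from the present pose to TCP at p"""
    s=s or manip.sense(); T=R.from_quat(s['tool_rot']).as_matrix()
    d=T.T@(np.array(p)-s['tcp_pos'])/.03; h=np.arctan2(T[1,0],T[0,0])
    y=0 if heading is None else np.degrees((h-heading+np.pi)%(2*np.pi)-np.pi)/8
    print('t',round(s['t'],2),'tcp',s['tcp_pos'].round(4),'head',round(h,3),'go',d.round(2),'yaw',round(y,2),'gap',round(s['finger_gap'],3),'q6',round(s['q'][5],2))
E
python3 -c "
from h import *
togo([.479,.0625,.25],YAW)"
```

```text
t 1.1 tcp [ 0.3991 -0.128   0.2495] head -0.25 go [ 1.01 -6.81 -0.02] yaw 0.05 gap 0.997 q6 1.24
```

>>> drive_tool --motion '[[[85, 0.9, -6.5, 0, 0.05], [85, 0.9, -6.5, 0, 0.05], [85, 0.9, -6.5, 0, 0.05], [85, 0.9, -6.5, 0, 0.05], [85, 0.9, -6.5, 0, 0.05], [85, 0.9, -6.5, 0, 0.05]]]'

```text
t: 1.7
tcp_pos: [0.4728, 0.0533, 0.2491]
tool_rot: [0.992, -0.126, -0.001, 0.0]
force: [-0.6, -1.5, -0.9]
finger_gap: 0.997
gripper_force: 0.0
```

Run:
```python
from h import *
c=cam('wrist');im=manip.snapshot('wrist');np.save('w1.npy',np.array([c[0]['origin'],*c[2]]))
togo([.479,.0625,.25],YAW)
for n,p in(('pin',F(-.088,-.052,.12)),('tab',F(-.088,.068,.1185)),('fit',F(0,0,.121))):print(n,p,proj(c,p).round(0))
cv2.imwrite('pics/w1.png',im[:,:,::-1])
```

```text
t 1.75 tcp [0.4726 0.0523 0.2491] head -0.255 go [ 0.12 -0.38 -0.03] yaw 0.01 gap 0.994 q6 1.7
pin [0.47837282 0.0625757  0.12      ] [246. 181.]
tab [0.50887445 0.17863453 0.1185    ] [128. 180.]
fit [0.5767 0.0905 0.121 ] [189.  88.]
```

View pics/w1.png

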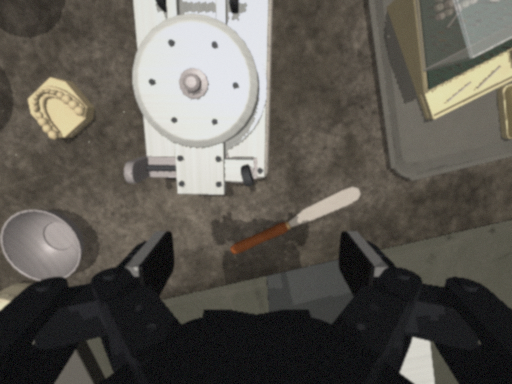

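The wrist view shows the lid fitting at (193,83), the pin head at (248,175) and the tab top near (129,172). All three sit about 6 px higher than predicted, so the former is about 5 mm further along its x than I had it. I'll refine this and get the head's yaw from a mask.

Run:
```python
from h import *
c=cam('wrist');im=manip.snapshot('wrist')
togo([.479,.0625,.25],YAW)
for u,v,z,n in((193,83,.121,'fit'),(248,173,.127,'pintop'),(129,172,.1185,'tab')):
    p=onz(c,u,v,z);print(n,p.round(4),'F',(MF.T@(p[:2]-CEN)).round(4))
g=im[150:200,225:280].max(2)
m=(g<60).astype(np.uint8)
n,l,st,ce=cv2.connectedComponentsWithStats(m);print(st[1:],ce[1:]+[225,150])
Y=im[:,:,::-1]
a=cv2.resize(Y[150:200,225:275],None,fx=8,fy=8,interpolation=cv2.INTER_CUBIC)
b=cv2.resize(Y[150:200,110:160],None,fx=8,fy=8,interpolation=cv2.INTER_CUBIC)
cv2.imwrite('pics/w2.png',np.hstack([b,a]))
```

```text
t 1.8 tcp [0.4725 0.0516 0.2491] head -0.257 go [ 0.12 -0.41 -0.03] yaw -0.0 gap 0.995 q6 1.7
fit [0.5796 0.0846 0.121 ] F [ 0.0043 -0.005 ]
pintop [0.4868 0.057  0.127 ] F [-0.0785 -0.0552]
tab [0.5162 0.1731 0.1185] F [-0.0795  0.0645]
[[16 16 12 20 58]] [[247.60344828 175.70689655]]
```

View pics/w2.png

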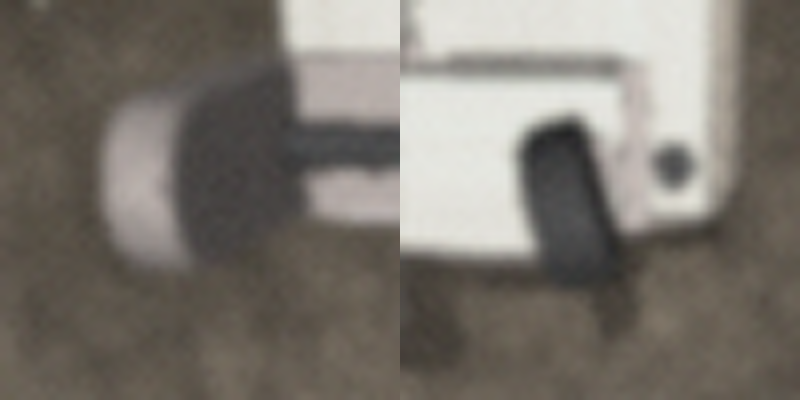

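In the enlarged crops, the left one shows the tab top centred at about (128.5,174). The right one shows the pin head with its long axis leaning left at the top by about 0.21 rad, so the head heading is about -0.05. I'll compare blob centres at mid-height and estimate the former's offset from both cameras.

Run:
```python
from h import *
c=cam('wrist');t=cam('top')
f=lambda p:((MF.T@(p[:2]-CEN))*1000).round(1)
def tri(a,b):
    A=[];y=[]
    o=[np.array(k[0]['origin']) for k,_ in(a,b)];d=[ray(k,*p) for k,p in(a,b)]
    s=np.linalg.lstsq(np.c_[d[0],-d[1]],o[1]-o[0],rcond=None)[0]
    return o[0]+d[0]*s[0],o[1]+d[1]*s[1]
print('pin mid wrist',f(onz(c,247.6,175.7,.118)),'top',f(onz(t,326,221,.118)))
for n,a,b in(('fit',(193,83),(312.6,172.2)),('pin',(247.6,175.7),(326,221)),('dish',(41,244.5),(179.3,239))):
    P=tri((c,a),(t,b));print(n,P[0].round(4),P[1].round(4),f(P[0]),f(P[1]))
```

```text
pin mid wrist [-82.9 -55.2] top [-85.  -51.7]
fit [0.5826 0.0871 0.1021] [0.5839 0.0873 0.1024] [ 6.6 -1.8] [ 7.8 -1.3]
pin [0.4807 0.0589 0.109 ] [0.4821 0.0605 0.1088] [-84.8 -54.9] [-83.8 -53.1]
dish [0.444  0.3729 0.0344] [0.4387 0.3709 0.0339] [-200.2  239.4] [-204.8  236.1]
```

>>> drive_tool --motion '[[[60, 0.2, -0.3, -0.03, -1.5], [50, 0.2, -0.3, 1, -1.5], [42, 0.2, -0.3, 2, -1.5], [42, 0.2, -0.3, 2.6, -1.5], [42, 0.2, -0.3, 2.6, -1.5], [42, 0.2, -0.3, 2.6, -1.5], [42, 0.2, -0.3, 2.6, -1.5]]]'

```text
t: 2.5
tcp_pos: [0.4822, 0.0586, 0.1726]
tool_rot: [1.0, -0.024, 0.001, 0.0]
force: [1.0, -0.0, 0.0]
finger_gap: 0.494
gripper_force: 0.0
```

Run:
```python
from h import *
c=cam('wrist');im=manip.snapshot('wrist')
togo([.4815,.0595,.16],-.05)
for n,p in(('pin',F(-.088,-.052,.118)),('fit',F(0,0,.121))):print(n,p,proj(c,p).round(0))
cv2.imwrite('pics/w3.png',im[:,:,::-1])
```

```text
t 2.55 tcp [0.4822 0.0588 0.1727] head -0.048 go [-0.03 -0.02  0.42] yaw 0.01 gap 0.492 q6 1.51
pin [0.47837282 0.0625757  0.118     ] [251. 213.]
fit [0.5767 0.0905 0.121 ] [201.  74.]
```

View pics/w3.png

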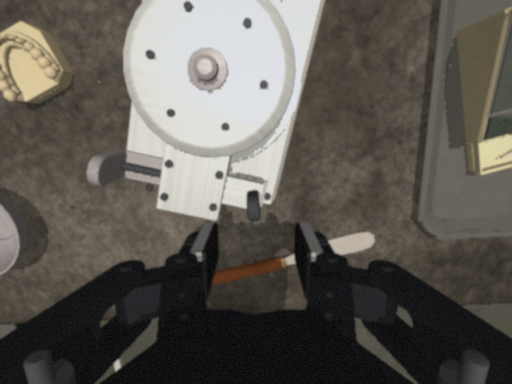

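The wrist view shows the pin head at (254,205), upright in the picture, so the yaw matches. The finger tips are symmetric about u≈257. Next I'll cast rays to get the exact offset between the head and the tool axis.

Run:
```python
from h import *
c=cam('wrist');im=manip.snapshot('wrist');s=manip.sense()
g=im[185:225,238:272].max(2);m=(g<70).astype(np.uint8)
n,l,st,ce=cv2.connectedComponentsWithStats(m)
k=1+np.argmax(st[1:,4]);u,v=ce[k]+[238,185];ys,xs=np.where(l==k);print(st[k],u,v,'tilt',np.polyfit(ys,xs,1)[0])
p=onz(c,u,v,.118);print(p, (MF.T@(p[:2]-CEN)).round(4))
togo([p[0],p[1],.1],None)
x,y=s['tcp_pos'][:2];print([proj(c,[x,y,z]).round(1).tolist() for z in(.118,.129)])
# finger tip midpoint, shown at the opening
print('tip axis px',proj(c,s['tcp_pos']).round(1))
```

```text
[ 10   6  13  30 210] 253.5095238095238 205.27619047619046 tilt 0.04583754073136752
[0.48423542 0.06075771 0.118     ] [-0.0819 -0.0523]
t 2.6 tcp [0.4821 0.059  0.1727] head -0.048 go [ 0.06 -0.06  2.42] yaw 0 gap 0.492 q6 1.51
[[256.0, 207.8], [256.0, 212.7]]
tip axis px [256.1 238.8]
```

>>> drive_tool --motion '[[[34, 0.03, -0.05, 0.5, -0.2], [32, 0.03, -0.05, 1.2, -0.2], [32, 0.03, -0.05, 1.8, -0.2], [32, 0.03, -0.05, 2.2, -0.2], [32, 0.03, -0.05, 2.4, -0.2], [20, 0.03, -0.05, 2.4, -0.2], [5, 0.03, -0.05, 2.4, -0.2], [0, 0.03, -0.05, 2.4, -0.2], [0, 0.03, -0.05, 2.4, -0.2], [0, 0.03, -0.05, 2.4, -0.2]]]' --squeeze 40

```text
t: 3.6
tcp_pos: [0.4828, 0.0608, 0.1001]
tool_rot: [1.0, -0.01, 0.001, 0.0]
force: [-0.0, -0.5, 2.1]
finger_gap: 0.094
gripper_force: 41.9
```

Gripped: the opening is 8 mm, which fits the 9 mm head. Lifting straight up.

>>> drive_tool --motion '[[[0, 0, 0, -0.4, 0], [0, 0, 0, -0.9, 0], [0, 0, 0, -1.5, 0], [0, 0, 0, -2.2, 0], [0, 0, 0, -3, 0], [0, 0, 0, -3.6, 0], [0, 0, 0, -3.6, 0]]]'

```text
t: 4.3
tcp_pos: [0.4839, 0.0608, 0.2098]
tool_rot: [1.0, -0.01, 0.003, 0.0]
force: [0.3, -0.5, -0.8]
finger_gap: 0.1
gripper_force: 41.5
```

Run:
```python
from h import *
im=manip.snapshot('top');t=cam('top')
hsv=cv2.cvtColor(im,cv2.COLOR_RGB2HSV)
print(manip.sense()['gripper_force'])
togo([.44,.37,.21])
togo([.44,.37,.05])
im2=manip.snapshot('scene')
y=cv2.resize(im[:,:,::-1][190:290,130:380],None,fx=2.4,fy=2.4);z=cv2.resize(im2[:,:,::-1][60:310,190:400],None,fx=1.4,fy=1.4)
o=np.zeros((600,600,3),np.uint8);o[:y.shape[0],:y.shape[1]]=y;o[245:245+z.shape[0],:z.shape[1]]=z
cv2.imwrite('pics/m1.png',o)
```

```text
41.53247736408957
t 4.35 tcp [0.4829 0.0609 0.2084] head -0.019 go [ -1.63 -10.28  -0.06] yaw 0 gap 0.097 q6 1.49
t 4.35 tcp [0.4829 0.0609 0.2084] head -0.019 go [ -1.64 -10.28   5.27] yaw 0 gap 0.097 q6 1.49
```

View pics/m1.png

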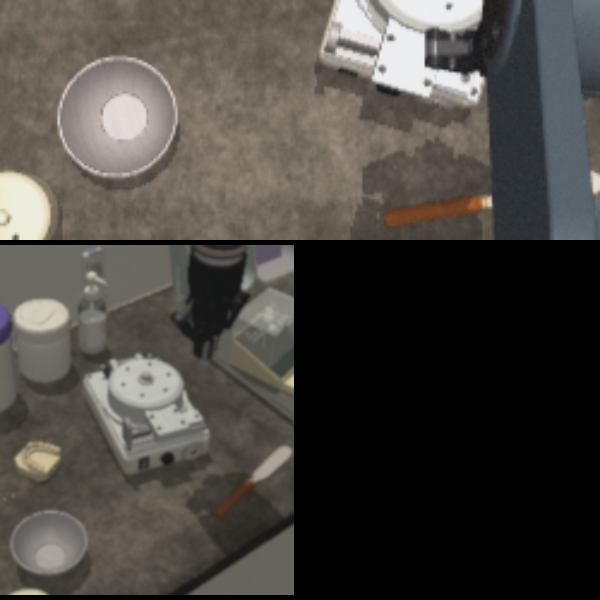

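The top crop shows the empty dish with its rim centre at (179,239) and its floor centre at (182,239), both giving (0.440,0.370). The gripper has lifted away from the former. I'll carry the pin to above the dish.

>>> drive_tool --motion '[[[0, -0.2, -1, 0, 0], [0, -0.4, -2.4, 0, 0], [0, -0.6, -3.8, 0, 0], [0, -0.8, -5.2, 0, 0], [0, -1.0, -6.6, 0, 0], [0, -1.3, -8, 0, 0], [0, -1.5, -9.3, 0, 0], [0, -1.63, -10, 0.3, 0], [0, -1.63, -10.3, 1, 0], [0, -1.63, -10.3, 2, 0]]]'

```text
t: 5.4
tcp_pos: [0.4393, 0.3728, 0.1464]
tool_rot: [1.0, -0.008, 0.001, -0.001]
force: [0.0, -0.1, 0.0]
finger_gap: 0.097
gripper_force: 41.5
```

Run:
```python
from h import *
togo([.44,.371,.046]);print(manip.sense()['q'])
```

```text
t 5.4 tcp [0.4393 0.3728 0.1464] head -0.017 go [0.02 0.06 3.35] yaw 0 gap 0.097 q6 2.1
[5.09597315e-01 5.72488657e-01 1.63786686e+00 3.13484306e-04
 9.29111794e-01 2.09696171e+00]
```

>>> drive_tool --motion '[[[0, 0, 0.03, 1, 0], [0, 0, 0.03, 2, 0], [0, 0, 0.03, 2.7, 0], [0, 0, 0.03, 3.1, 0], [0, 0, 0.03, 3.3, 0], [0, 0, 0.03, 3.35, 0], [0, 0, 0.03, 3.35, 0]]]'

```text
t: 6.1
tcp_pos: [0.4397, 0.3701, 0.0474]
tool_rot: [1.0, -0.01, 0.0, -0.0]
force: [-0.3, 0.5, -0.3]
finger_gap: 0.094
gripper_force: 41.5
```

Now to release, opening only to 40 mm, then rise.

>>> drive_tool --motion '[[[10, 0, 0, 0, 0], [20, 0, 0, 0, 0], [34, 0, 0, 0, 0], [40, 0, 0, 0, 0], [40, 0, 0, 0, 0], [40, 0, 0, -0.5, 0], [40, 0, 0, -1.5, 0], [40, 0, 0, -3, 0], [40, 0, 0, -4.5, 0], [40, 0, 0, -5, 0]]]'

```text
t: 7.1
tcp_pos: [0.4415, 0.3712, 0.2019]
tool_rot: [1.0, -0.01, 0.004, -0.002]
force: [0.9, -0.1, -0.8]
finger_gap: 0.471
gripper_force: 0.0
```

Run:
```python
from h import *
im=manip.snapshot('scene')[:,:,::-1];w=manip.snapshot('wrist')[:,:,::-1]
cv2.imwrite('pics/m2.png',np.hstack([cv2.resize(im[230:330,180:280],(400,400),interpolation=cv2.INTER_CUBIC),cv2.resize(w[120:320,156:356],(400,400))]))
togo(F(-.084,.066,.21),YAW)
```

```text
t 7.2 tcp [0.441  0.3709 0.2002] head -0.019 go [ 2.5   6.46 -0.33] yaw 1.7 gap 0.47 q6 2.1
```

View pics/m2.png

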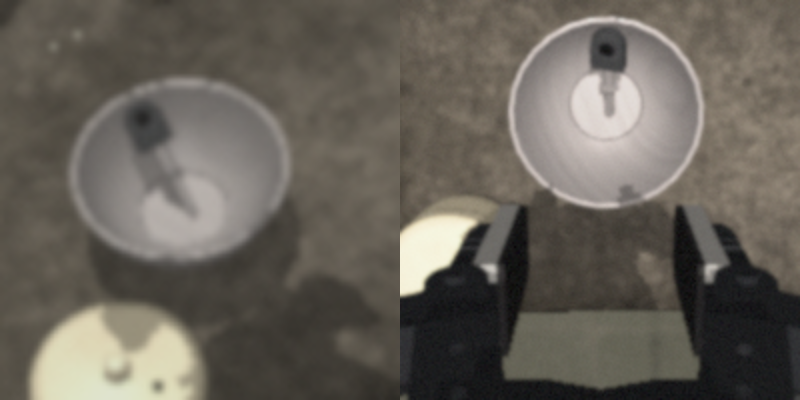

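The pin lies in the dish with its head on the far wall, well inside the rim. Now to hover over the latch tab.

>>> drive_tool --motion '[[[40, 0.4, 1.4, -0.1, 0.5], [40, 1, 2.8, -0.2, 1], [40, 1.6, 4.2, -0.2, 1.7], [40, 2.2, 5.6, -0.2, 1.7], [40, 2.5, 6.46, 0, 1.7], [36, 2.5, 6.46, 0.8, 1.7], [36, 2.5, 6.46, 1, 1.7], [36, 2.5, 6.46, 1, 1.7]]]'

```text
t: 8.0
tcp_pos: [0.5086, 0.1745, 0.1648]
tool_rot: [0.992, -0.128, -0.003, 0.001]
force: [0.4, -0.4, 0.5]
finger_gap: 0.42
gripper_force: 0.0
```

Run:
```python
from h import *
c=cam('wrist');w=manip.snapshot('wrist')[:,:,::-1];s=manip.sense()
cv2.imwrite('pics/w4.png',w)
togo(F(-.084,.066,.085),YAW)
x,y=s['tcp_pos'][:2];print([proj(c,[x,y,z]).round(1).tolist() for z in(.104,.1185)])
```

```text
t 8.05 tcp [0.5094 0.175  0.1658] head -0.256 go [ 0.09 -0.05  2.69] yaw 0.01 gap 0.421 q6 1.95
[[255.6, 203.6], [255.6, 209.9]]
```

View pics/w4.png

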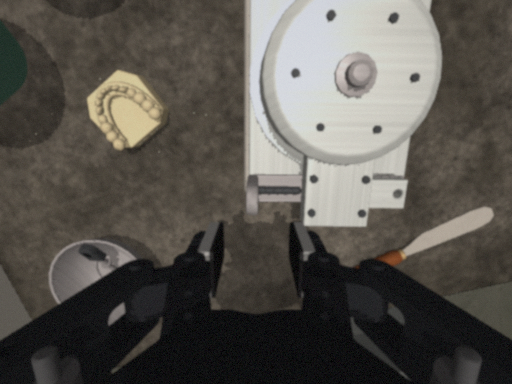

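The wrist view shows the tab top between u 247-257 and v 175-212, roughly (252,194). The tool axis projects to (256,208) at that height. The fingertip front edges at (215,225) and (293,225) let me check the wrist camera's bias.

Run:
```python
from h import *
c=cam('wrist');s=manip.sense();T=R.from_quat(s['tool_rot']).as_matrix()
for p in((.011,.018,-.008),(.011,-.018,-.008),(.011,.018,0)):print(p,proj(c,s['tcp_pos']+T@np.array(p)).round(1))
f=lambda p:((MF.T@(p[:2]-CEN))*1000).round(1)
for n,u,v,z in(('tabtop',252,194,.1185),('tab -x end',252,212,.108),('tab +x end',252,176,.108),('tongue FL',303,226,.096),('tongue FR',367,226,.096),('fit',361,71,.121)):print(n,f(onz(c,u,v,z)))
im=manip.snapshot('top')
```

```text
(0.011, 0.018, -0.008) [291.4 225.8]
(0.011, -0.018, -0.008) [222.4 225.7]
(0.011, 0.018, 0) [289.6 220.2]
tabtop [-74.1  67.9]
tab -x end [-91.5  68.1]
tab +x end [-63.3  68. ]
tongue FL [-107.9   26.3]
tongue FR [-107.8  -26.5]
fit [ 7.1 -0.7]
```

The fingertips project where they are seen, so the wrist camera is good. The tab is at about F(-80, 67.5). Descending over it and gripping.

>>> drive_tool --motion '[[[36, 0.22, -0.1, 0.6, 0], [36, 0.22, -0.1, 1.3, 0], [36, 0.22, -0.1, 1.9, 0], [36, 0.22, -0.1, 2.4, 0], [36, 0.22, -0.1, 2.65, 0], [22, 0.22, -0.1, 2.65, 0], [8, 0.22, -0.1, 2.65, 0], [0, 0.22, -0.1, 2.65, 0], [0, 0.22, -0.1, 2.65, 0], [0, 0.22, -0.1, 2.65, 0]]]' --squeeze 50

```text
t: 9.1
tcp_pos: [0.5178, 0.1755, 0.0881]
tool_rot: [0.992, -0.128, 0.0, 0.0]
force: [-1.2, -2.2, 1.4]
finger_gap: 0.095
gripper_force: 51.9
```

Gripped, at 8 mm opening. Drawing the latch along the former's +y, which is tool -y.

>>> drive_tool --motion '[[[0, 0, -0.12, 0, 0], [0, 0, -0.25, 0, 0], [0, 0, -0.38, 0, 0], [0, 0, -0.48, 0, 0], [0, 0, -0.55, 0, 0], [0, 0, -0.55, 0, 0], [0, 0, -0.55, 0, 0], [0, 0, -0.55, 0, 0]]]'

```text
t: 9.9
tcp_pos: [0.5219, 0.1905, 0.088]
tool_rot: [0.992, -0.127, 0.0, 0.001]
force: [-2.6, -8.7, 4.2]
finger_gap: 0.093
gripper_force: 52.5
```

Run:
```python
from h import *
s=manip.sense();print(MF.T@(s['tcp_pos'][:2]-CEN),MF.T@np.array(s['force'])[:2],s['force'])
# relative rows for lid arc from grasp height
u,w=.176,.0875+.019-.078
for a in(.05,.1,.15,.2,.3,.4,.5,.6,.7,.8,.85,.9):
    print(a,round((u-(u*np.cos(a)-w*np.sin(a)))/.03,2),round(-(u*np.sin(a)+w*np.cos(a)-w)/.03,2))
togo(s['tcp_pos'])
```

```text
[-0.07838272  0.08284153] [-0.26062487 -9.06627106] [-2.55653199 -8.70226065  4.23401061]
0.05 0.05 -0.29
0.1 0.12 -0.58
0.15 0.21 -0.87
0.2 0.31 -1.15
0.3 0.54 -1.69
0.4 0.83 -2.21
0.5 1.17 -2.7
0.6 1.56 -3.15
0.7 1.99 -3.56
0.8 2.46 -3.92
0.85 2.71 -4.08
0.9 2.96 -4.24
t 9.9 tcp [0.5219 0.1905 0.088 ] head -0.256 go [0. 0. 0.] yaw 0 gap 0.093 q6 1.98
```

The latch is drawn about 15.5 mm at 9 N, which fits the spring. I'll add a little more, then lift along the lid's arc.

>>> drive_tool --motion '[[[0, 0, -0.04, 0, 0], [0, 0, -0.04, 0, 0], [0, 0.03, -0.04, -0.15, 0], [0, 0.05, -0.04, -0.29, 0], [0, 0.12, -0.04, -0.58, 0], [0, 0.21, -0.04, -0.87, 0], [0, 0.31, -0.04, -1.15, 0], [0, 0.42, -0.04, -1.42, 0], [0, 0.54, -0.04, -1.69, 0], [0, 0.54, -0.04, -1.69, 0]]]'

```text
t: 10.9
tcp_pos: [0.5351, 0.187, 0.137]
tool_rot: [0.992, -0.128, -0.004, 0.002]
force: [-2.4, -9.8, -4.6]
finger_gap: 0.095
gripper_force: 51.3
```

>>> drive_tool --motion '[[[0, 0.14, 0, -0.27, 0], [0, 0.29, 0, -0.52, 0], [0, 0.46, 0, -0.77, 0], [0, 0.63, 0, -1.01, 0], [0, 0.82, 0, -1.24, 0], [0, 1.02, 0, -1.46, 0], [0, 1.23, 0, -1.67, 0], [0, 1.45, 0, -1.87, 0], [0, 1.69, 0, -2.06, 0], [0, 1.92, 0, -2.23, 0]]]'

```text
t: 11.9
tcp_pos: [0.5874, 0.1728, 0.2031]
tool_rot: [0.992, -0.128, -0.008, 0.003]
force: [-7.9, -7.4, 0.2]
finger_gap: 0.097
gripper_force: 50.2
```

>>> drive_tool --motion '[[[0, 0.25, 0, -0.16, 0], [0, 0.5, 0, -0.32, 0], [0, 0.5, 0, -0.32, 0], [0, 0.5, 0, -0.32, 0], [0, 0.5, 0, -0.32, 0], [0, 0.5, 0, -0.32, 0]]]'

```text
t: 12.5
tcp_pos: [0.6037, 0.1687, 0.2136]
tool_rot: [0.992, -0.128, -0.005, 0.003]
force: [-7.8, -7.3, 2.8]
finger_gap: 0.094
gripper_force: 50.2
```

Run:
```python
from h import *
s=manip.sense();print({k:s[k] for k in('t','tcp_pos','force','finger_gap','gripper_force')},abs(s['qd']).max())
a=manip.snapshot('scene')[:,:,::-1];b=manip.snapshot('top')[:,:,::-1]
cv2.imwrite('pics/f.png',np.hstack([cv2.resize(a[110:330,180:360],(400,489)),cv2.resize(b[100:290,120:360],(400,317)).copy() if 0 else cv2.resize(b[80:300,150:330],(400,489))]))
```

```text
{'t': 12.5, 'tcp_pos': array([0.60366085, 0.16874208, 0.21360982]), 'force': array([-7.77775251, -7.32663275,  2.76074319]), 'finger_gap': 0.09400441744949391, 'gripper_force': 50.15554842348024} 0.0015150283191117495
```

View pics/f.png

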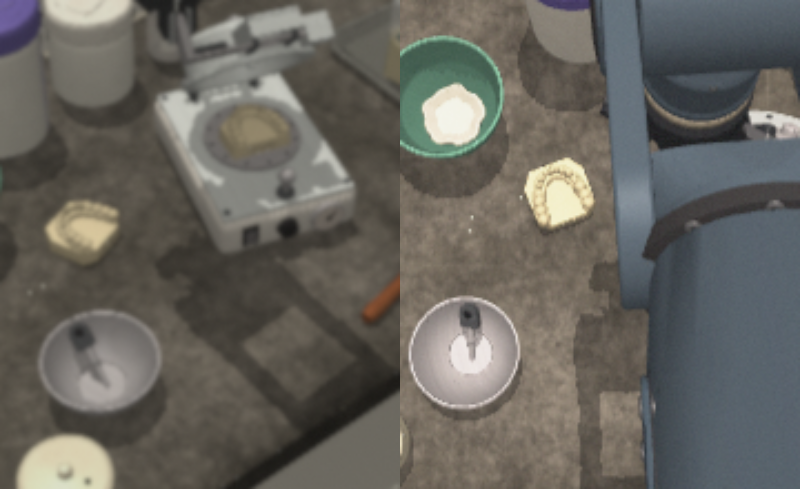

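The view shows the lid raised, the cast on the platen and the pin in the upright dish. The tool has risen 126 mm, which puts the lid at about 0.88 rad. The arm is still, so I'll hand in.

```bash
python3 -c "
from station import manip
print(manip.sign_off())"
```

```text
the job is handed in; nothing more can be done
None
```

The job is handed in, but no verdict was returned: the pin lies in the dish, the latch was drawn, and the gripper holds the lid up at about 0.88 rad (50 degrees, estimated from the tool's rise), with the cast still on its platen.

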